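# Present a tube to the code reader

## Robot

A 6-joint arm with a two-finger parallel gripper is mounted at the origin on a cart in front of the work surface, level with it; the furniture and walls round the work are solid. World frame = base frame: x ahead of the robot, y to its left, z up, the work surface at z = 0. Lengths are in m, angles in rad, forces in N, time in s.
With the tool pointing down it reaches from about 0.325 to 0.775 m from the base axis. Payload 5.5 kg.
Tool frame: the origin (TCP) lies between the finger pads; the fingertips stand 8 mm ahead of it and the grasp point (between the pads) lies 11 mm behind it; z points along the fingers, y is the line along which they close (so a half turn about z gives the same grasp; the last joint's range is limited). The gripper opens to 85 mm and grips with 20 to 120 N. Pads are 22 mm wide; open, the fingers measure 114 mm over their backs; the gripper's body (76 mm by 85 mm) begins 54 mm behind the grasp point. The pads swing forward as they close: fully open they stand 13 mm farther back than shut.
Start: joints at [-1.182, 0.091, 1.231, -0, 1.82, -0.057], TCP at [0.259, -0.541, 0.239] pointing down, gripper open.
Joint ranges: [-2.87, 2.87], [-0.86, 2.18], [0.17, 2.46], [-1.51, 4.65], [0.06, 2.69], [-2.65, 2.65]. Speed limits (rad/s): [2.57, 2.57, 3.01, 3.14, 3.14, 3.14].

## Interface

Orientations are given as a unit quaternion [w, x, y, z].
In Python, from plant import robot gives the robot as it stands.
- The arm moves only by the tool apply_moves, never from a script. Its argument "increments" is a list of rows, each a list of 7 numbers: the turn, a rotation vector about the tool's x, y, z in rad, then the shift along the tool's x, y, z in m, then the opening, from 0 (shut) to 1 (fully open). In form: [[ax, ay, az, dx, dy, dz, jaw], ...]. A call has 1 to 8 rows; each row shifts and turns the commanded pose from where the row before left it, along the tool's axes as they then stand; what a row does not reach is not made up. A row lasts 1/10 s, in which the tool goes at most 50 mm and 8.59 degrees, less where a joint would pass 70% of its speed; a pose out of reach is approached as far as the arm can. A call with a gripper value outside its range is refused whole. The fingers move at their own pace and stop on an object; "force" is the grip in N (left out, the last holds). Time passes only in rows, so rows that do not move let the fingers close. It gives the time, the measured TCP pose, the force, the opening and the grip force at its end, in the units of the state.
- robot.observe(): the state, without advancing time (a new reading comes with each control period).
- robot.grab_frame(name): name is "side" or "top" or "wrist"; returns a dict with "image" (420x560x3 uint8, blue, green, red), "z_map" (420x560 float32, m along the optical axis (not along the pixel's ray), 0 where there is no reading), "camera_matrix" (3x3 intrinsics, pixels), "camera_from_world" (4x4, takes a point from world to camera coordinates). Camera axes: x right, y down, z forward; pixel columns grow to the right and rows downward; lengths in m; the calibration is good to about 2 mm. The wrist camera is an equidistant fisheye: a pixel r from the principal point sees the ray r / f radians off the axis. A picture is of the moment at which its call begins.
- robot.sign_off(): hands the job in; it is judged then, once.
Trained networks look in a picture, given as the dict that the camera call returned (one of the last four; its "shot" number tells which), for a name from the list of things; names that differ only in an ending like _2 or _b are one class to them, and where a whole thing is asked for, a point or a joint stands for the part that bears it (a point fixed in the world has none). Each returns a list of dicts, best first, with "confidence" (0 to 1); they miss things now and then, are a little off and sometimes report something else, mostly with a low value. They report only what shows in the picture. A call takes as long as a camera call. They do not tell look-alikes from the thing itself.
- robot.search_frame(picture, query): "position" ([x, y, z] in m, in the coordinates of the camera as it stood for that picture, good to about 4 mm: the middle of the surface that is visible of it).
- robot.silhouettes(picture, query): "region" (420x560 bool, what is visible of it).
The state is a dict: "time": time; "q": joint angles; "joint_vel": joint speeds; "joint_efforts": joint torques, N m; "eef_pos": TCP position; "tcp_rot": TCP orientation; "ft_force": force on the tool from outside, world axes, zero at the start; "moment": the same for the moment, N m; "finger_gap": finger opening in m; "grasp_force": force on a finger pad.
Only numpy, scipy, OpenCV 4.12 (cv2) and the standard library are available. Lean on these libraries where they do the work, as an engineer would, in place of code of your own. Each camera call takes 0.05 s, during which the arm holds its last target. There are 200 camera calls.

## Task

First push the open blue door of the white tube reader shut until its catch has clicked home. Then fetch the orange-capped tube, carry it over the things in between without disturbing the other tubes, the blue carton or the white bottle, and finish with the gripper still holding it upright and still over the centre of the round reading glass on top of the reader, its bottom about one centimetre above the glass. The tube must never touch the reader, and it is not put down at the end.

Things in the scene. Friction and masses are not known exactly. Their poses are not given: they have to be found in the camera images.
- tube_orange: the tube to be read: a free-standing 50 mL screw-cap centrifuge tube with an ORANGE cap, rigid, about 35 g (mass varies), 116 mm tall; body 28 mm in diameter up to 102 mm, cap 34 mm in diameter from 102 to 116 mm. Origin: centre of its underside (the end that is read); z up the tube
- tube_blue_a: a tube of the same shape with a BLUE cap (not to be moved). Origin: centre of its underside
- tube_blue_b: another tube of the same shape with a BLUE cap (not to be moved). Origin: centre of its underside
- swab_carton: loose blue carton, 68 x 142 x 90 mm high (142 along its own y), standing between the tubes and the reader (not to be moved). Origin: centre of its underside
- white_bottle: loose white screw-cap bottle, 54 mm in diameter, 100 mm tall (not to be moved). Origin: centre of its underside
- reader: tube code reader, fixed to the bench: white box 120 mm deep (own x) x 130 mm wide (own y), flat top at 90 mm; its front, with the blue door, faces its own -x. Round dark reading glass in the middle of its top. Origin: centre of its underside, on the bench
- reader_window (a point): centre of the reading glass's upper face, 91 mm above the bench, marked by an orange dot; the dark glass is 54 mm in diameter with a thin metal rim round it, 62 mm outside, flat; axes as the reader's, z up
- reader_door (a joint): door angle, rad: 0 = shut on its stop, seated on the catch; grows as it swings out to the reader's -x, at most 1.5. Slight friction; stays where left. A sprung ball catch resists below about 0.1 rad and needs about 4 N at door_push to be passed, at about 0.05 rad; once passed it draws the door shut, short of that the door is left ajar or pushed out again
- door_hinge (a point): point on the door's hinge axis, at mid-height of the door (48 mm above the bench), in the plane of the door's inner face. Blue door, 100 mm wide, 70 mm high, 8 mm thick, from 13 to 83 mm above the bench; hinged at its left end (the reader's +y end)
- door_push (a point): point on the door's OUTER face, 75 mm from the hinge axis (25 mm short of the free edge), at mid-height; its x axis points square through the door from outer to inner face (the way to push), its y axis toward the hinge
Mind the look-alikes: they are no part of the job. Leave any green look-alike of the tube_orange alone.

How it is judged:
By the outcome, as a careful person would: the job done as asked, in the order asked, and still so for the second after the job is handed in, while the arm keeps its last pose, push and grip.
It also fails if it takes over 56 s, if anything falls off the work surface, if the arm or the gripper's body presses on something with over 40 N, if the wrist force passes 120 N, or if a joint passes its speed limit or range.

## Working session

There is one attempt and no reset: what is moved stays moved. The work goes in short steps, Python scripts to look and compute and a tool call to move; the robot and the scene stay as the last step left them, time stands still between calls to the robot, and variables do not carry over. Pictures are saved under pics/ and viewed, at most 10 in all, crops included, and the job is handed in when it is done.

Besides the shell and the picture viewer there is one more tool, called after "Call:" in YAML: its name, and indented under it one key for each argument. apply_moves: Moves the arm, as the interface text tells. Its arguments: {"type":"object","properties":{"increments":{"type":"array"},"force":{"type":"number"}},"required":["increments"]}

```bash
mkdir -p pics; cat > h.py <<'E'
import numpy as np, cv2
from plant import robot
def w(pic,p):
    T=np.linalg.inv(np.array(pic["camera_from_world"])); return (T@np.r_[p,1])[:3]
def cloud(pic):
    K=np.array(pic["camera_matrix"]); z=pic["z_map"]; v,u=np.mgrid[:420,:560]
    P=np.stack([(u-K[0,2])/K[0,0]*z,(v-K[1,2])/K[1,1]*z,z,np.ones_like(z)],-1)
    W=P@np.linalg.inv(np.array(pic["camera_from_world"])).T
    W=W[...,:3]; W[z==0]=np.nan; return W
E
python3 - <<'E'
from h import *
ims=[]
for n in("side","top"):
    p=robot.grab_frame(n); ims.append(p["image"])
    cv2.imwrite(f"pics/{n}0.png",p["image"])
    C=cloud(p); np.save(f"{n}.npy",C)
    for q in("tube_orange","swab_carton","white_bottle","reader","reader_window","door_hinge","door_push"):
        for d in robot.search_frame(p,q)[:4]:
            print(n,q,round(d["confidence"],2),w(p,d["position"]).round(3))
s=robot.observe();print(s["time"],s["eef_pos"],s["tcp_rot"])
E
```

```text
side tube_orange 0.94 [0.612 0.39  0.075]
side tube_orange 0.76 [0.603 0.287 0.071]
side tube_orange 0.73 [0.639 0.192 0.097]
side swab_carton 0.68 [0.546 0.218 0.09 ]
side white_bottle 0.76 [0.716 0.155 0.054]
side white_bottle 0.39 [ 0.495 -0.101  0.055]
side reader 0.63 [ 0.562 -0.081  0.072]
side reader_window 0.7 [ 0.563 -0.083  0.068]
side door_hinge 0.92 [ 0.497 -0.102  0.053]
side door_push 0.8 [ 0.49  -0.108  0.055]
top tube_orange 0.76 [0.611 0.372 0.115]
top tube_orange 0.75 [0.635 0.175 0.112]
top tube_orange 0.67 [0.603 0.274 0.116]
top swab_carton 0.82 [0.541 0.153 0.087]
top white_bottle 0.77 [0.711 0.141 0.075]
top reader_window 0.76 [ 0.575 -0.125  0.089]
top door_hinge 0.71 [ 0.49  -0.114  0.085]
top door_push 0.62 [ 0.489 -0.109  0.078]
0.8 [ 0.25872288 -0.5413897   0.23930642] [4.05141840e-05 9.75262120e-01 2.21051566e-01 1.68741242e-05]
```

View pics/side0.png

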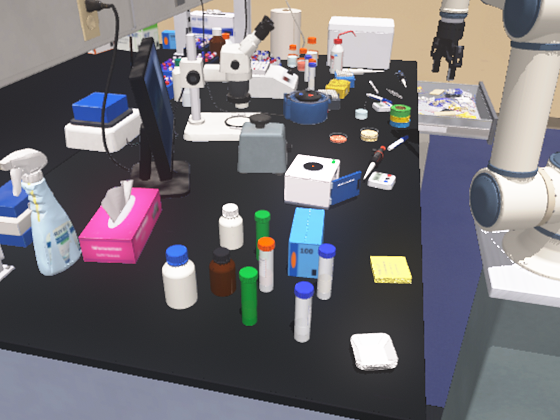

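View pics/top0.png

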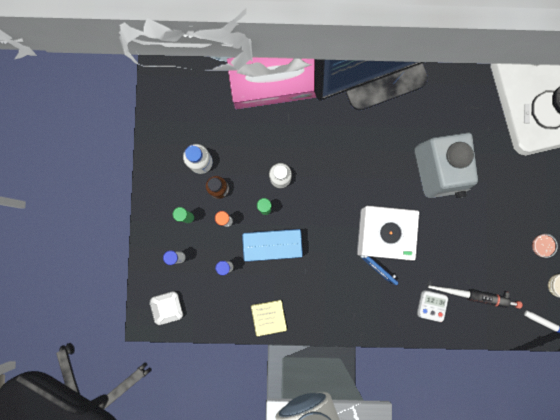

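The side view shows the orange cap at (266,244), the carton at (308,242) and the reader at (312,178), its open door at (346,187). The top view shows the orange cap at (223,219), blue caps at (172,258) and (224,268), and greens at (183,215) and (264,206). It also has the reader glass at (391,233), and the door from (365,258) to (396,282). Next I measure by colour and depth.

```bash
cat > m.py <<'E'
from h import *
for n in("top","side"):
    C=np.load(f"{n}.npy"); im=cv2.imread(f"pics/{n}0.png"); hsv=cv2.cvtColor(im,cv2.COLOR_BGR2HSV)
    R=(C[...,0]>.3)&(C[...,0]<.85)&(abs(C[...,1])<.5)&(C[...,2]>.012)&(C[...,2]<.2)
    for nm,lo,hi in(("orange",3,14),("green",50,80),("blue",95,130)):
        m=(R&(hsv[...,0]>=lo)&(hsv[...,0]<=hi)&(hsv[...,1]>130)&(hsv[...,2]>60)).astype(np.uint8)
        k,L,st,ce=cv2.connectedComponentsWithStats(m)
        for i in range(1,k):
            if st[i,4]<12: continue
            P=C[L==i]; zt=np.percentile(P[:,2],95); T=P[P[:,2]>zt-.006]
            print(n,nm,ce[i].round(),st[i,4],"min",np.percentile(P,3,0).round(3),"max",np.percentile(P,97,0).round(3),"topmid",((T.min(0)+T.max(0))/2).round(3))
            if n=="top" and st[i,4]>100:
                (c,s,a)=cv2.minAreaRect((T[:,:2]*1000).astype(np.float32)); print("   rect",np.round(c),np.round(s),round(a,1))
C=np.load("top.npy");im=cv2.imread("pics/top0.png")
for nm,(u0,u1,v0,v1),zl in(("reader",(350,425,200,265),(.08,.1)),("bottle",(262,298,158,192),(.085,.115)),("brown",(200,232,172,200),(.05,.2)),("scale",(410,480,130,200),(.03,.3))):
    P=C[v0:v1,u0:u1].reshape(-1,3); I=im[v0:v1,u0:u1].reshape(-1,3); k=(P[:,2]>zl[0])&(P[:,2]<zl[1]); P=P[k]
    c,s,a=cv2.minAreaRect((P[:,:2]*1000).astype(np.float32)); print(nm,len(P),np.round(c,1),np.round(s,1),round(a,1),"z",np.median(P[:,2]).round(4),np.percentile(P[:,2],97).round(3))
    if nm=="reader":
        g=I[k].max(1)<70; D=P[g]; print(" glass",len(D),((np.percentile(D,3,0)+np.percentile(D,97,0))/2).round(4),D.mean(0).round(4))
E
python3 m.py
```

```text
top orange [218. 189.] 120 min [0.665 0.277 0.059] max [0.708 0.321 0.074] topmid [0.687 0.298 0.072]
   rect [686. 296.] [38. 44.] 46.6
top orange [222. 218.] 141 min [0.59  0.261 0.111] max [0.619 0.29  0.12 ] topmid [0.605 0.276 0.118]
   rect [605. 276.] [29. 30.] 47.7
top blue [193. 154.] 193 min [0.742 0.333 0.113] max [0.773 0.365 0.123] topmid [0.757 0.349 0.121]
   rect [757. 349.] [36. 35.] 10.2
top blue [170. 258.] 144 min [0.493 0.381 0.111] max [0.521 0.409 0.119] topmid [0.508 0.395 0.117]
   rect [507. 394.] [30. 30.] 26.3
top blue [381. 270.] 140 min [ 0.459 -0.149  0.04 ] max [ 0.518 -0.077  0.086] topmid [ 0.489 -0.114  0.084]
   rect [ 489. -114.] [96.  8.] 49.9
top blue [222. 268.] 140 min [0.472 0.257 0.111] max [0.5   0.283 0.121] topmid [0.486 0.271 0.119]
   rect [486. 271.] [28. 29.] 2.7
side orange [266. 244.] 185 min [0.593 0.262 0.106] max [0.623 0.292 0.119] topmid [0.608 0.277 0.116]
side orange [293. 260.] 46 min [0.558 0.223 0.031] max [0.565 0.23  0.063] topmid [0.561 0.227 0.06 ]
side orange [222. 277.] 715 min [0.667 0.299 0.014] max [0.709 0.327 0.
[... 901 characters left out ...]
.round(4))
                                                      ~~~~~~~~~~~~~^^^^^^^
    return _quantile_unchecked(
        a, q, axis, out, overwrite_input, method, keepdims, weights)
    return _ureduce(a,
                    func=_quantile_ureduce_func,
    ...<5 lines>...
                    overwrite_input=overwrite_input,
                    method=method)
    r = func(a, **kwargs)
    result = _quantile(arr,
                       quantiles=q,
    ...<2 lines>...
                       out=out,
                       weights=wgt)
    slices_having_nans = np.isnan(arr[-1, ...])
                                  ~~~^^^^^^^^^
IndexError: index -1 is out of bounds for axis 0 with size 0
```

```bash
cat > m2.py <<'E'
from h import *
for n,box,(lo,hi) in(("top",(345,430,195,270),0*np.r_[1,1]+np.r_[.085,.097]),("side",(280,345,150,195),np.r_[.085,.1])):
    C=np.load(f"{n}.npy"); im=cv2.imread(f"pics/{n}0.png"); u0,u1,v0,v1=box
    P=C[v0:v1,u0:u1].reshape(-1,3); I=im[v0:v1,u0:u1].reshape(-1,3).astype(int)
    t=(P[:,2]>lo)&(P[:,2]<hi)&(P[:,0]>.48)&(P[:,0]<.66)
    W=t&(I.min(1)>90); c,s,a=cv2.minAreaRect((P[W][:,:2]*1000).astype(np.float32)); print(n,"white top",W.sum(),c,s,a)
    for nm,k in(("glass",t&(I.max(1)<90)),("dot",t&(I[:,2]>I[:,0]+50))):
        D=P[k]
        if len(D): print(nm,len(D),((D.min(0)+D.max(0))/2).round(4),D.mean(0).round(4), np.ptp(D,axis=0).round(3))
    # front edge direction via hull
    hull=cv2.convexHull((P[W][:,:2]*1000).astype(np.float32))
    ap=cv2.approxPolyDP(hull,8,True)[:,0]; print(ap.round(1).tolist())
    B=(C[...,2]>.02)&(C[...,2]<.09)&(C[...,0]>.44)&(C[...,0]<.54)&(C[...,1]<-.06)&(C[...,1]>-.17)&(im[...,0].astype(int)>im[...,2]+50)
    D=C[B]; T=D[D[:,2]>.075] if n=="top" else D[D[:,2]<.075]
    mu=T[:,:2].mean(0); d=np.linalg.svd(T[:,:2]-mu)[2][0] if len(T)<5000 else 0; s=(T[:,:2]-mu)@d
    print("door",len(T),mu.round(4),d.round(3),"yaw",np.degrees(np.arctan2(d[1],d[0])).round(1),"ends",(mu+d*np.percentile(s,1)).round(3),(mu+d*np.percentile(s,99)).round(3),"thick",np.ptp((T[:,:2]-mu)@np.r_[-d[1],d[0]]).round(3))
E
python3 m2.py
```

```text
top white top 2235 (568.1483154296875, -131.59603881835938) (130.650146484375, 146.06304931640625) 86.47853088378906
glass 274 [ 0.5816 -0.1329  0.091 ] [ 0.5817 -0.1324  0.0906] [0.046 0.047 0.011]
dot 11 [ 0.5816 -0.1324  0.0913] [ 0.5816 -0.1323  0.0906] [0.007 0.007 0.009]
[[642.5999755859375, -72.80000305175781], [527.5999755859375, -64.5], [497.0, -99.19999694824219], [521.2000122070312, -194.1999969482422], [635.7000122070312, -197.0]]
door 328 [ 0.5133 -0.1148] [-0.508 -0.862] yaw -120.5 ends [ 0.54  -0.069] [ 0.484 -0.164] thick 0.083
side white top 928 (584.5379028320312, -131.43014526367188) (134.07000732421875, 119.61176300048828) 85.67716217041016
glass 101 [ 0.5847 -0.1355  0.092 ] [ 0.5842 -0.1351  0.0923] [0.048 0.042 0.005]
dot 4 [ 0.5857 -0.1378  0.0921] [ 0.5856 -0.1382  0.092 ] [0.004 0.01  0.002]
[[645.0, -69.4000015258789], [530.9000244140625, -64.4000015258789], [521.5, -191.6999969482422], [639.0, -196.60000610351562]]
door 527 [ 0.5008 -0.1013] [-0.661 -0.751] yaw -131.3 ends [ 0.536 -0.061] [ 0.462 -0.146] thick 0.067
```

Call:
apply_moves:
  increments:
    - [0,0,0.128,0,0,0,0]
    - [0,0,0.128,0,0,0,0]
    - [0,0,0.128,0,0,0,0]
    - [0,0,0.128,0,0,0,0]

```text
time: 1.2
eef_pos: [0.2587, -0.5414, 0.2393]
tcp_rot: [-0.0, 0.999, -0.036, -0.0]
ft_force: [-0.0, -0.4, -0.7]
finger_gap: 0.0284
grasp_force: 0.0
```

```bash
cat > d.py <<'E'
import sys; from h import *
from scipy.spatial.transform import Rotation as Ro
s=robot.observe(); q=s["tcp_rot"]; R=Ro.from_quat([q[1],q[2],q[3],q[0]]).as_matrix(); t=np.array(list(map(float,sys.argv[1:4])))
yaw=np.degrees(np.arctan2(R[1,0],R[0,0]))
print("t",s["time"],"pos",s["eef_pos"].round(4),"xyaw",yaw.round(2),"z",R[:,2].round(4),"tool shift",(R.T@(t-s["eef_pos"])).round(4),"F",np.round(s["ft_force"],1),"gap",s["finger_gap"],"gf",s["grasp_force"],"q6",np.round(s["q"][5],2))
E
python3 d.py .415 -.11 .2
```

```text
t 1.2 pos [ 0.2587 -0.5414  0.2393] xyaw -4.1 z [-0.  0. -1.] tool shift [ 0.1251 -0.4414  0.0393] F [-0.  -0.4 -0.7] gap 0.028394088768626095 gf 0.0 q6 0.46
```

Call:
apply_moves:
  increments:
    - [0,0,0,0.013,-0.045,0.004,0]
    - [0,0,0,0.013,-0.045,0.004,0]
    - [0,0,0,0.013,-0.045,0.004,0]
    - [0,0,0,0.013,-0.045,0.004,0]
    - [0,0,0,0.013,-0.045,0.004,0]
    - [0,0,0,0.012,-0.045,0.004,0]
    - [0,0,0,0.012,-0.045,0.004,0]
    - [0,0,0,0.012,-0.045,0.004,0]

```text
time: 2.0
eef_pos: [0.3835, -0.1871, 0.2074]
tcp_rot: [0.0, 0.999, -0.033, 0.0]
ft_force: [0.7, -0.4, 1.1]
finger_gap: -0.0001
grasp_force: 0.0
```

Call:
apply_moves:
  increments:
    - [0,0,0,0.012,-0.045,0.004,0]
    - [0,0,0,0.012,-0.036,0.003,0]
    - [0,0,0,0,0,0,0]

```text
time: 2.3
eef_pos: [0.4135, -0.1058, 0.2]
tcp_rot: [-0.001, 1.0, -0.03, 0.0]
ft_force: [0.1, 0.1, -0.9]
finger_gap: 0.0003
grasp_force: 0.0
```

```bash
python3 d.py .42 -.112 .047
```

```text
t 2.3 pos [ 0.4135 -0.1058  0.2   ] xyaw -3.44 z [ 5.0e-04  1.6e-03 -1.0e+00] tool shift [0.0068 0.0061 0.153 ] F [ 0.1  0.1 -0.9] gap 0.00026265468775211765 gf 0.0 q6 1.3
```

Call:
apply_moves:
  increments:
    - [0,0,0,0.002,0.002,0.04,0]
    - [0,0,0,0.002,0.002,0.04,0]
    - [0,0,0,0.002,0.001,0.04,0]
    - [0,0,0,0.001,0.001,0.033,0]
    - [0,0,0,0.012,0.004,0,0]
    - [0,0,0,0.012,0.004,0,0]

```text
time: 2.9
eef_pos: [0.4416, -0.1263, 0.0456]
tcp_rot: [-0.0, 0.999, -0.033, -0.001]
ft_force: [0.3, -0.9, 0.5]
finger_gap: -0.0003
grasp_force: 0.0
```

```bash
python3 - <<'E'
from h import *
p=robot.grab_frame("side")["image"][140:220,260:420]; q=robot.grab_frame("top")["image"][190:300,330:450]
cv2.imwrite("pics/a.png",np.hstack([cv2.resize(p,(480,240)),cv2.resize(q,(262,240))]))
E
python3 d.py .499 -.145 .047
```

```text
t 3.0 pos [ 0.443  -0.1268  0.0472] xyaw -3.85 z [-1.e-04 -3.e-04 -1.e+00] tool shift [0.0571 0.0144 0.0002] F [-0.1  0.1 -0.1] gap 0.00010123536153428336 gf 0.0 q6 1.29
```

View pics/a.png

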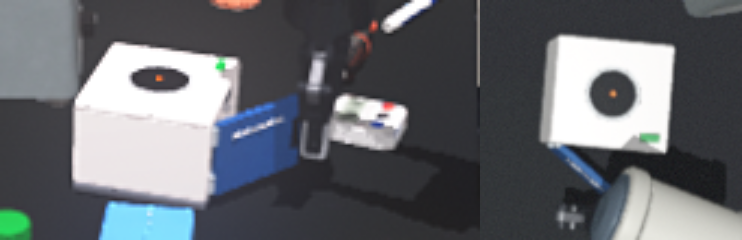

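The fingers are on the outer side of the door, at (315,110) in the left half, with the free edge at (300,110). Now I push it shut.

Call:
apply_moves:
  increments:
    - [0,0,0,0.01,0.002,0,0]
    - [0,0,0,0.01,0.003,0,0]
    - [0,0,0,0.01,0.003,0,0]
    - [0,0,0,0.01,0.003,0,0]
    - [0,0,0,0.006,0.002,0,0]
    - [0,0,0,0.004,0.001,0,0]
    - [0,0,0,0.003,0,0,0]

```text
time: 3.7
eef_pos: [0.494, -0.1433, 0.047]
tcp_rot: [0.0, 0.999, -0.033, -0.001]
ft_force: [-5.5, -1.5, 1.9]
finger_gap: -0.0001
grasp_force: 0.0
```

Call:
apply_moves:
  increments:
    - [0,0,0,0.002,0,0,0]
    - [0,0,0,0.002,0,0,0]

```text
time: 3.9
eef_pos: [0.4989, -0.1432, 0.0472]
tcp_rot: [-0.0, 0.999, -0.033, 0.0]
ft_force: [-0.9, -0.7, 0.7]
finger_gap: -0.0
grasp_force: 0.0
```

Call:
apply_moves:
  increments:
    - [0,0,0,0.002,0,0,0]
    - [0,0,0,0.001,0,0,0]

```text
time: 4.1
eef_pos: [0.4997, -0.1434, 0.047]
tcp_rot: [-0.0, 0.999, -0.033, -0.003]
ft_force: [-13.1, 1.6, 5.1]
finger_gap: 0.0003
grasp_force: 0.0
```

Call:
apply_moves:
  increments:
    - [0,0,0,0.001,0,0,0]
    - [0,0,0,0,0,0,0]

```text
time: 4.3
eef_pos: [0.4997, -0.1434, 0.0469]
tcp_rot: [-0.0, 0.999, -0.033, -0.004]
ft_force: [-14.7, 0.2, 7.2]
finger_gap: -0.0001
grasp_force: 0.0
```

Hard stop reached with the door on its seat. Retreat and check.

Call:
apply_moves:
  increments:
    - [0,0,0,-0.01,0,0,0]
    - [0,0,0,-0.03,0,0,0]
    - [0,0,0,-0.03,0,-0.02,0]
    - [0,0,0,-0.01,0,-0.045,0.4]
    - [0,0,0,0,-0.01,-0.045,0.55]
    - [0,0,0,0,-0.02,-0.045,0.6]
    - [0,0,0,0,-0.03,-0.025,0.6]

```text
time: 5.0
eef_pos: [0.4274, -0.0787, 0.232]
tcp_rot: [0.001, 0.999, -0.034, 0.004]
ft_force: [1.0, 0.7, 0.6]
finger_gap: 0.0513
grasp_force: 0.0
```

```bash
python3 - <<'E'
from h import *
s=robot.grab_frame("side"); t=robot.grab_frame("top")
for n,p in(("side",s),("top",t)): np.save(n+"1.npy",cloud(p)); cv2.imwrite(f"pics/{n}1.png",p["image"])
C=cloud(s); im=s["image"].astype(int)
m=(C[...,0]>.44)&(C[...,0]<.6)&(C[...,1]<-.05)&(C[...,1]>-.2)&(im[...,0]>im[...,2]+50)&(C[...,2]>.012)
C2=cloud(t);i2=t["image"].astype(int)
m2=(C2[...,0]>.44)&(C2[...,0]<.6)&(C2[...,1]<-.05)&(C2[...,1]>-.2)&(i2[...,0]>i2[...,2]+50)&(C2[...,2]>.012)
for M,D in((m,C),(m2,C2)):
    P=D[M]; print(len(P), P.min(0).round(3) if len(P) else "",P.max(0).round(3) if len(P) else "")
a=s["image"][140:220,260:420]; q=t["image"][190:300,330:450]
cv2.imwrite("pics/b.png",np.hstack([cv2.resize(a,(480,240)),cv2.resize(q,(262,240))]))
E
python3 d.py .606 .276 .22
```

```text
174 [ 0.514 -0.181  0.017] [ 0.538 -0.075  0.093]
96 [ 0.511 -0.175  0.076] [ 0.523 -0.08   0.087]
t 5.1 pos [ 0.4284 -0.0765  0.2329] xyaw -3.6 z [ 0.0105 -0.0011 -0.9999] tool shift [ 0.1549 -0.363   0.0143] F [ 0.2 -0.7  0.6] gap 0.05129410483961157 gf 0.0 q6 1.38
```

View pics/b.png

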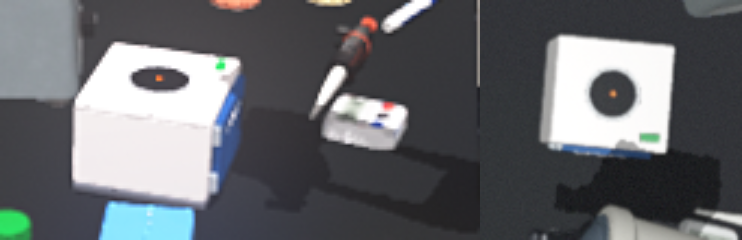

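The door is shut flush: the blue edge shows at (232,125) on the left and (600,152) on the right. On to the tube.

Call:
apply_moves:
  increments:
    - [0,0,0,0.018,-0.044,0.002,0.6]
    - [0,0,0,0.018,-0.044,0.002,0.6]
    - [0,0,0,0.018,-0.044,0.002,0.6]
    - [0,0,0,0.018,-0.044,0.002,0.6]
    - [0,0,0,0.018,-0.044,0.002,0.6]
    - [0,0,0,0.018,-0.044,0.002,0.6]
    - [0,0,0,0.018,-0.044,0.001,0.6]
    - [0,0,0,0.018,-0.044,0.001,0.6]

```text
time: 5.9
eef_pos: [0.5943, 0.2646, 0.2116]
tcp_rot: [0.0, 0.999, -0.033, -0.0]
ft_force: [0.4, -1.1, 0.2]
finger_gap: 0.0515
grasp_force: 0.0
```

Call:
apply_moves:
  increments:
    - [0,0,0,0.01,-0.01,0,0.6]
    - [0,0,0,0,0,0,0.6]
    - [0,0,0,0,0,0,0.6]

```text
time: 6.2
eef_pos: [0.6042, 0.2718, 0.212]
tcp_rot: [0.001, 0.999, -0.033, -0.001]
ft_force: [0.7, -0.2, -1.0]
finger_gap: 0.0512
grasp_force: 0.0
```

```bash
cat > wr.py <<'E'
from h import *
import sys
p=robot.grab_frame("wrist"); cv2.imwrite(f"pics/{sys.argv[1]}.png",p["image"])
K=np.array(p["camera_matrix"]); im=p["image"]; h=cv2.cvtColor(im,cv2.COLOR_BGR2HSV); z=p["z_map"]
v,u=np.mgrid[:420,:560]; a=(u-K[0,2]);b=(v-K[1,2]); r=np.hypot(a,b)+1e-9; th=r/K[0,0]
P=np.stack([np.tan(th)*a/r*z,np.tan(th)*b/r*z,z,np.ones_like(z)],-1); W=(P@np.linalg.inv(np.array(p["camera_from_world"])).T)[...,:3]
m=((h[...,0]>=3)&(h[...,0]<=14)&(h[...,1]>130)&(h[...,2]>60)&(z>0)).astype(np.uint8)
k,L,st,ce=cv2.connectedComponentsWithStats(m)
for i in range(1,k):
    if st[i,4]>150:
        Q=W[L==i]; t=np.percentile(Q[:,2],97); T=Q[(Q[:,2]>t-.005)]
        print(ce[i].round(),st[i],"top z",t.round(4),"mid",((np.percentile(T,1,0)+np.percentile(T,99,0))/2).round(4),"ext",np.ptp(T,axis=0).round(3))
E
python3 wr.py w1; python3 d.py .606 .276 .2
```

```text
[237. 106.] [ 204   76   59   58 1156] top z 0.0716 mid [0.689  0.3002 0.07  ] ext [0.045 0.044 0.026]
[266. 204.] [244 189  44  45 934] top z 0.1167 mid [0.6053 0.2756 0.1147] ext [0.033 0.032 0.006]
[428. 204.] [417 200  23  10 156] top z 0.0614 mid [0.5826 0.1089 0.0601] ext [0.002 0.012 0.006]
t 6.25 pos [0.6041 0.2714 0.2127] xyaw -3.84 z [-7.e-04 -6.e-04 -1.e+00] tool shift [ 0.0016 -0.0047  0.0127] F [ 0.1 -0.2  0.2] gap 0.051533729809703256 gf 0.0 q6 2.01
```

View pics/w1.png

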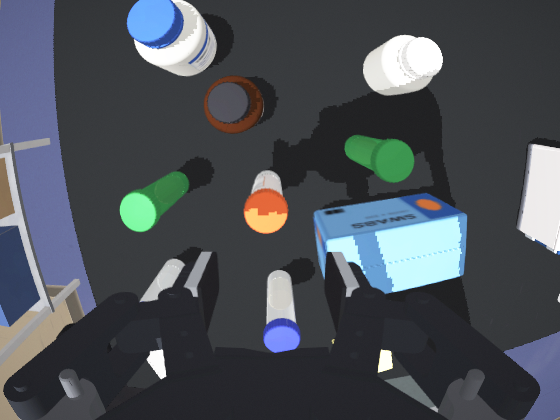

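The wrist view shows the orange cap at (266,205), midway between the two greens and with the carton's edge to its right at (320,230). All three cameras agree on (0.605, 0.276), top 0.117. I descend.

Call:
apply_moves:
  increments:
    - [0,0,0,0.001,-0.004,0.035,0.6]
    - [0,0,0,0,0,0.03,0.6]
    - [0,0,0,0,0,0.025,0.6]
    - [0,0,0,0,0,0.02,0.6]
    - [0,0,0,0,0,0.018,0.6]
    - [0,0,0,0,0,0.014,0.6]
    - [0,0,0,0,0,0,0.6]

```text
time: 6.95
eef_pos: [0.6043, 0.275, 0.069]
tcp_rot: [0.001, 0.999, -0.034, -0.002]
ft_force: [-0.2, 0.5, 0.5]
finger_gap: 0.0515
grasp_force: 0.0
```

Call:
apply_moves:
  increments:
    - [0,0,0,0,0,0,0.5]
    - [0,0,0,0,0,0,0.42]
    - [0,0,0,0,0,0,0.36]
    - [0,0,0,0,0,0,0.3]
    - [0,0,0,0,0,0,0.2]
    - [0,0,0,0,0,0,0.2]
    - [0,0,0,0,0,0,0.2]
  force: 30

```text
time: 7.65
eef_pos: [0.6061, 0.2767, 0.0724]
tcp_rot: [-0.0, 0.999, -0.033, 0.001]
ft_force: [-0.7, -0.1, 5.8]
finger_gap: 0.029
grasp_force: 39.2
```

```bash
python3 d.py .605 .276 .22
```

```text
t 7.65 pos [0.6061 0.2767 0.0724] xyaw -3.79 z [ 1.8e-03  6.0e-04 -1.0e+00] tool shift [-0.0008  0.0006 -0.1476] F [-0.7 -0.1  5.8] gap 0.029014796988165746 gf 39.200097913853824 q6 2.01
```

Call:
apply_moves:
  increments:
    - [0,0,0,0,0,-0.005,0.2]
    - [0,0,0,0,0,-0.015,0.2]
    - [0,0,0,0,0,-0.025,0.2]
    - [0,0,0,0,0,-0.03,0.2]
    - [0,0,0,0,0,-0.03,0.2]
    - [0,0,0,0,0,-0.025,0.2]
    - [0,0,0,0,0,-0.015,0.2]
    - [0,0,0,0,0,-0.005,0.2]

```text
time: 8.45
eef_pos: [0.606, 0.2767, 0.224]
tcp_rot: [-0.001, 0.999, -0.033, 0.002]
ft_force: [-0.1, -0.0, 0.7]
finger_gap: 0.0293
grasp_force: 39.8
```

```bash
cat > tube.py <<'E'
from h import *
import sys
# tube in hand: white body/orange cap points near TCP, per slice in z
s=robot.observe(); c=s["eef_pos"]
for n in("side","top"):
    p=robot.grab_frame(n); cv2.imwrite(f"pics/{n}_{sys.argv[1]}.png",p["image"]); C=cloud(p); im=p["image"].astype(int)
    near=(np.hypot(C[...,0]-c[0],C[...,1]-c[1])<.05)&(abs(C[...,2]-c[2])<.13)
    o=near&(im[...,2]>im[...,0]+80)&(im[...,2]>120)
    P=C[o]; print(n,"orange",len(P), P.min(0).round(4) if len(P) else"", P.max(0).round(4) if len(P) else "")
    wh=near&(im.min(-1)>110)&(np.ptp(im,axis=-1)<50); P=C[wh]
    for z0 in np.arange(c[2]-.09,c[2]+.03,.015):
        Q=P[(P[:,2]>=z0)&(P[:,2]<z0+.015)]
        if len(Q)>4: print("  z",z0.round(3),len(Q),"x",Q[:,0].min().round(4),Q[:,0].max().round(4),"y",Q[:,1].min().round(4),Q[:,1].max().round(4))
    if len(P): print("  lowest",P[:,2].min().round(4))
    ys,xs=np.where(near); print(xs.min(),xs.max(),ys.min(),ys.max())
E
python3 tube.py lift; python3 d.py .583 -.134 .22
```

```text
side orange 49 [0.5913 0.2688 0.2569] [0.6002 0.2882 0.2698]
  z 0.149 62 x 0.5945 0.6186 y 0.2779 0.2928
  z 0.164 98 x 0.5944 0.6184 y 0.2767 0.2931
  z 0.179 95 x 0.5944 0.6183 y 0.2783 0.2917
  z 0.194 112 x 0.5941 0.6212 y 0.2706 0.2924
  z 0.209 74 x 0.5941 0.6198 y 0.2705 0.2991
  z 0.224 66 x 0.5936 0.6209 y 0.2721 0.2993
  z 0.239 55 x 0.5935 0.6018 y 0.2607 0.3002
  lowest 0.1523
244 287 128 229
top orange 0  
206 235 208 229
t 8.55 pos [0.6057 0.2765 0.2215] xyaw -3.79 z [ 4.e-04  2.e-04 -1.e+00] tool shift [0.0045 0.4111 0.0014] F [-0.1  0.6 -0.6] gap 0.029291545697733217 gf 39.833618952543475 q6 2.01
```

The tube is upright, its bottom at about 0.151, clear of everything. Now I carry it across.

Call:
apply_moves:
  increments:
    - [0,0,0,0,0.01,-0.003,0.2]
    - [0,0,0,0,0.02,0,0.2]
    - [0,0,0,0,0.03,0,0.2]
    - [0,0,0,0,0.035,0,0.2]
    - [0,0,0,0,0.035,0,0.2]
    - [0,0,0,0,0.035,0,0.2]
    - [0,0,0,0,0.035,0,0.2]
    - [0,0,0,0,0.035,0,0.2]

```text
time: 9.35
eef_pos: [0.5889, 0.039, 0.2233]
tcp_rot: [0.0, 0.999, -0.034, -0.001]
ft_force: [0.4, 0.4, 0.3]
finger_gap: 0.0289
grasp_force: 39.9
```

Call:
apply_moves:
  increments:
    - [0,0,0,0.001,0.035,0,0.2]
    - [0,0,0,0.001,0.035,0,0.2]
    - [0,0,0,0.001,0.035,0,0.2]
    - [0,0,0,0.001,0.03,0,0.2]
    - [0,0,0,0,0.02,0,0.2]
    - [0,0,0,0,0.01,0,0.2]
    - [0,0,0,0,0.008,0,0.2]
    - [0,0,0,0,0,0,0.2]

```text
time: 10.15
eef_pos: [0.5821, -0.1317, 0.2239]
tcp_rot: [-0.0, 0.999, -0.034, -0.0]
ft_force: [0.4, 0.6, -0.7]
finger_gap: 0.0289
grasp_force: 39.9
```

```bash
python3 tube.py over; python3 d.py .583 -.134 .1725
```

```text
side orange 22 [ 0.5689 -0.1373  0.257 ] [ 0.5914 -0.1167  0.2703]
  z 0.149 45 x 0.5701 0.5959 y -0.1372 -0.1165
  z 0.164 54 x 0.5709 0.5966 y -0.1352 -0.1146
  z 0.179 62 x 0.5708 0.5972 y -0.1286 -0.1141
  z 0.194 63 x 0.5702 0.5984 y -0.1322 -0.1138
  z 0.209 54 x 0.5706 0.5986 y -0.1318 -0.1079
  z 0.224 35 x 0.5706 0.5965 y -0.1292 -0.1046
  z 0.239 34 x 0.5711 0.5978 y -0.1513 -0.106
  lowest 0.094
295 332 67 170
top orange 0  
  z 0.149 7 x 0.5682 0.577 y -0.1261 -0.1186
  z 0.164 6 x 0.5678 0.5746 y -0.1277 -0.1199
  lowest 0.0939
374 402 213 251
t 10.25 pos [ 0.5825 -0.1303  0.2242] xyaw -3.76 z [-1.e-04  4.e-04 -1.e+00] tool shift [0.0007 0.0036 0.0517] F [ 0.4 -0.5 -0.4] gap 0.029113211372360615 gf 39.874859097690205 q6 1.36
```

View pics/side_over.png

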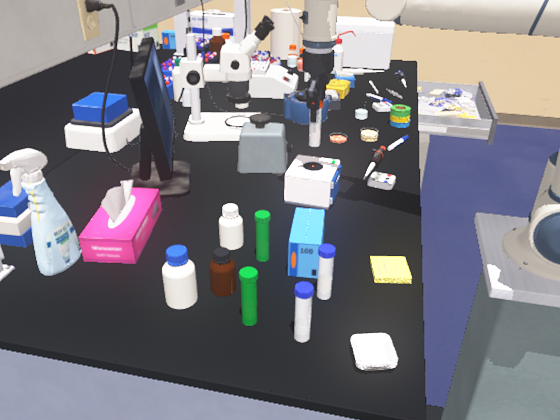

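The side view shows the tube at (316,125), over the reader at (312,165), with the other objects unmoved. A wrist picture will refine the glass centre.

```bash
cat >> wr.py <<'E'
t=(W[...,2]>.084)&(W[...,2]<.1)&(abs(W[...,0]-.583)<.09)&(abs(W[...,1]+.133)<.1)&(z>0)
wm=t&(im.min(-1)>110)
c=cv2.approxPolyDP(cv2.convexHull((W[wm][:,:2]*1000).astype(np.float32)),6,True)[:,0]; print("reader top hull",wm.sum(),c.round(1).tolist(),cv2.minAreaRect((W[wm][:,:2]*1000).astype(np.float32)))
g=t&(im.max(-1)<80)&(np.hypot(W[...,0]-.583,W[...,1]+.133)<.036); D=W[g]; print("glass",g.sum(),D.min(0).round(4),D.max(0).round(4))
if g.sum()>20:
    h2=cv2.convexHull((D[:,:2]*1000).astype(np.float32))[:,0]; print(h2.round(0).tolist())
    from scipy.optimize import least_squares
    print(least_squares(lambda q:np.hypot(h2[:,0]-q[0],h2[:,1]-q[1])-27,[583,-133],loss="soft_l1",f_scale=1).x)
E
python3 wr.py w2
```

```text
[271. 315.] [ 226  274   92   79 5944] top z 0.2683 mid [ 0.585  -0.1302  0.2662] ext [0.028 0.032 0.029]
reader top hull 13784 [[643.7999877929688, -73.30000305175781], [526.5999755859375, -64.9000015258789], [519.5999755859375, -193.39999389648438], [635.0999755859375, -199.8000030517578]] ((581.5234985351562, -132.97657775878906), (130.15115356445312, 118.97747039794922), 86.19737243652344)
glass 2022 [ 0.5609 -0.1591  0.0882] [ 0.6074 -0.1065  0.0934]
[[607.0, -135.0], [607.0, -128.0], [605.0, -123.0], [604.0, -121.0], [601.0, -115.0], [597.0, -112.0], [593.0, -109.0], [590.0, -108.0], [587.0, -107.0], [586.0, -107.0], [578.0, -106.0], [573.0, -108.0], [571.0, -109.0], [567.0, -111.0], [566.0, -112.0], [561.0, -149.0], [562.0, -150.0], [565.0, -154.0], [569.0, -157.0], [571.0, -158.0], [575.0, -159.0], [579.0, -159.0], [582.0, -159.0], [583.0, -159.0], [585.0, -159.0], [588.0, -158.0], [595.0, -155.0], [596.0, -154.0], [601.0, -150.0], [604.0, -145.0], [606.0, -140.0]]
[ 580.46379207 -132.83160236]
```

View pics/w2.png

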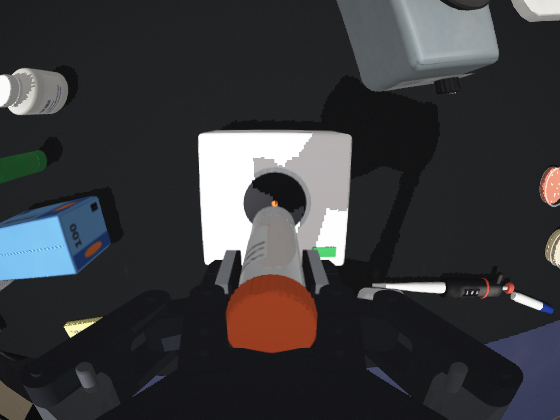

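The wrist view shows the tube over the glass, its orange dot at (275,203). The wrist and top cameras put the centre at (0.582, -0.133). I lower it.

Call:
apply_moves:
  increments:
    - [0,0,0,0,0.003,0.005,0.2]
    - [0,0,0,0,0,0.01,0.2]
    - [0,0,0,0,0,0.012,0.2]
    - [0,0,0,0,0,0.012,0.2]
    - [0,0,0,0,0,0.007,0.2]
    - [0,0,0,0,0,0.003,0.2]
    - [0,0,0,0,0,0,0.2]
    - [0,0,0,0,0,0,0.2]

```text
time: 11.1
eef_pos: [0.5825, -0.134, 0.1758]
tcp_rot: [0.0, 0.999, -0.033, 0.0]
ft_force: [0.5, 0.8, 0.4]
finger_gap: 0.0293
grasp_force: 39.9
```

```bash
python3 tube.py low; python3 d.py .582 -.133 .1722; python3 - <<'E'
import cv2
a=cv2.imread("pics/side_low.png")[90:210,260:380]; cv2.imwrite("pics/c.png",cv2.resize(a,(600,600),interpolation=cv2.INTER_NEAREST))
E
```

```text
side orange 26 [ 0.5691 -0.1509  0.092 ] [ 0.5969 -0.1007  0.2932]
  z 0.086 330 x 0.5332 0.6315 y -0.1792 -0.0843
  z 0.101 39 x 0.5711 0.5967 y -0.1361 -0.1192
  z 0.116 58 x 0.5709 0.5975 y -0.1374 -0.1178
  z 0.131 55 x 0.5718 0.5984 y -0.1348 -0.1152
  z 0.146 58 x 0.5723 0.599 y -0.1325 -0.1161
  z 0.161 49 x 0.5708 0.5989 y -0.1353 -0.1095
  z 0.176 38 x 0.5711 0.5979 y -0.1341 -0.1048
  z 0.191 29 x 0.5719 0.5978 y -0.1522 -0.1091
  lowest 0.0882
295 332 87 175
top orange 0  
  z 0.086 515 x 0.5339 0.6319 y -0.1555 -0.0846
  z 0.116 6 x 0.5694 0.5788 y -0.1274 -0.1207
  z 0.131 6 x 0.569 0.5736 y -0.129 -0.1224
  lowest 0.082
371 400 212 252
t 11.2 pos [ 0.5827 -0.134   0.1761] xyaw -3.79 z [ 1.2e-03 -4.0e-04 -1.0e+00] tool shift [-0.0007 -0.0009  0.0039] F [-0.3 -1.1 -0.2] gap 0.029328381653840194 gf 39.875740793359 q6 1.35
```

View pics/c.png

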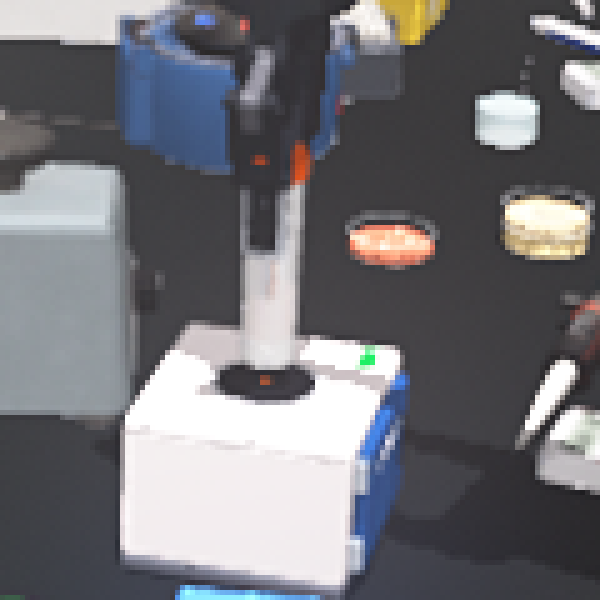

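The tube's lower edge is at (270,368) in the crop, just above the dot at (265,380). I compare that with the predicted projection.

```bash
python3 - <<'E'
from h import *
p=robot.grab_frame("side"); K=np.array(p["camera_matrix"]); T=np.array(p["camera_from_world"])
def pr(P): c=T@np.r_[P,1]; return (K@c[:3]/c[2])[:2]
im=p["image"].astype(int)
b=cv2.cvtColor(p["image"],cv2.COLOR_BGR2GRAY)
print(b[158:170,309:320]); 
m=(im[...,2]>im[...,0]+40); m[:160]=0;m[172:]=0;m[:,:305]=0;m[:,322:]=0; ys,xs=np.where(m); print("dot px",xs.mean(),ys.mean())
for x,y in((.582,-.133),(.5827,-.134)):
  print("dot pred",pr([x,y,.091]).round(1))
for h in(.098,.101,.104,.107):
    R=np.array([pr([.5827+.014*np.cos(a),-.134+.014*np.sin(a),h]) for a in np.linspace(0,6.28,60)]); print(h,"front row",R[:,1].max().round(2),"cols",R[:,0].min().round(1),R[:,0].max().round(1), "mid col",R[:,0].mean().round(2))
E
```

```text
[[205 221 227 231 232 228 231 233 227 208 204]
 [205 218 229 240 239 232 229 228 223 205 197]
 [208 220 226 229 230 231 231 229 224 200 194]
 [207 220 227 227 229 230 231 230 225 200 195]
 [163 197 224 224 223 227 233 217 191 169 178]
 [ 59 117 187 193 185 187 196 144  69  58  96]
 [ 55  51  48  46  48  48  48  52  60  65  58]
 [ 59  57  56  86  84  62  57  57  63  67  67]
 [ 59  58  57 107 102  69  58  61  61  66  68]
 [ 58  61  62  61  61  61  62  67  69  68  68]
 [ 57  64  66  67  68  67  67  67  67  64  61]
 [ 79  67  58  60  60  59  59  58  56  70 104]]
dot px 312.5 165.5
dot pred [313.5 166.8]
dot pred [313.3 166.6]
0.098 front row 166.5 cols 308.1 318.7 mid col 313.33
0.101 front row 165.46 cols 308.2 318.8 mid col 313.39
0.104 front row 164.42 cols 308.2 318.9 mid col 313.44
0.107 front row 163.37 cols 308.2 318.9 mid col 313.49
```

Call:
apply_moves:
  increments:
    - [0,0,0,0,0,0.002,0.2]
    - [0,0,0,0,0,0.001,0.2]
    - [0,0,0,0,0,0,0.2]
    - [0,0,0,0,0,0,0.2]
    - [0,0,0,0,0,0,0.2]
    - [0,0,0,0,0,0,0.2]

```text
time: 11.85
eef_pos: [0.5824, -0.1339, 0.1724]
tcp_rot: [0.0, 0.999, -0.033, 0.0]
ft_force: [0.6, -0.7, -0.4]
finger_gap: 0.0293
grasp_force: 39.9
```

```bash
python3 d.py .582 -.133 .172; python3 -c "
from plant import robot; print(robot.sign_off())"
```

```text
t 11.85 pos [ 0.5824 -0.1339  0.1724] xyaw -3.79 z [ 1.e-04 -0.e+00 -1.e+00] tool shift [-0.0005 -0.0009  0.0004] F [ 0.6 -0.7 -0.4] gap 0.029268558425457107 gf 39.87647320100223 q6 1.35
the job is handed in; nothing more can be done
None
```

The job is handed in at 11.85 s: the door was pushed through its catch onto its stop, and the gripper holds the orange-capped tube upright and still, about 1 cm above the glass and within about 2 mm of its centre by camera measurement, with nothing else seen to move.

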